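# Shift the jar roller into third gear

## Task

The gear lever of the jar-rolling machine stands somewhere in the left-hand slot of its H-shaped gate. With the fingertips or the outside of closed fingers, and without ever gripping it, push the lever gently to the middle channel, across to the right, then away from the robot and fully home in the far right slot (third gear). Leave the jar, the bowl and the sanding block round the machine where they stand, and finish clear of everything.

Things in the scene. Friction and masses are not known exactly. Their poses are not given: they have to be found in the camera images.
- gear_unit: The jar roller, fixed to the table: a grey housing 140 x 120 mm, 80 mm high, with an aluminium gate plate as its top; behind it (its +x side) a lower bed, 66 mm high and out to x = +180 mm, with two black rollers and a jar lying on them (jar top 99 mm above the table). Origin: on the table under the middle of the gate. Its x axis is 'forward' (away from the robot, toward the rollers), y is 'left', z is up; it is turned by up to about 20 degrees.
- gate_center (a point): Middle of the H-shaped opening (58 x 58 mm) in the gate plate, at the plate's upper face, 80 mm above the table; axes as the machine's. The H has two slots along x, 22 mm left and right of the middle, joined at x = 0 by one channel along y, 14 mm wide. Two tongues 22 mm wide with ends rounded to a radius of 5 mm stand between the slots, one at the near side and one at the far side of the channel.
- knob_center (a point): Centre of the black ball knob (32 mm diameter) on the gear lever. The lever is a steel stem 10 mm thick, with a 17 mm collar just below the knob; it tilts both ways about a pivot 60 mm below the plate's upper face, and the knob centre is 135 mm from that pivot. This frame's z axis runs up the stem.
- shift_across (a joint): Sideways tilt of the lever in rad: negative to the left, positive to the right, -0.36 and +0.36 at the stops (knob about 48 mm to the side). In a slot the tongues keep its size above about 0.3; only while shift_fore is within about 0.04 of zero can it pass from one side to the other.
- shift_fore (a joint): Forward tilt of the lever in rad (on top of the sideways tilt): 0 in the middle channel, positive forward (away from the robot), -0.36 and +0.36 at the stops, the slots' ends. The lever stays where it is left; it moves with about 2 to 3 N at the knob. Knob centre seen from the pivot: 135 mm * (sin f, -cos f sin a, cos f cos a), with a = shift_across and f = shift_fore.
- jar_indigo: Loose bystander: a glass jar of blue pigment with a red cap, 52 mm across, 70 mm high, to the right of the machine; origin under its middle.
- lacquer_bowl: Loose bystander: a bowl, black outside and red inside, 114 mm across, 56 mm high, to the left of the machine; origin under its middle.
- sand_block: Loose bystander: a black sanding block 42 x 61 x 36 mm, to the left of the machine and nearer the robot; origin under its middle.

How it is judged:
By the outcome, as a careful person would: the job done as asked, in the order asked, and still so for the second after the job is handed in, with the robot touching nothing.
It also fails if it takes over 58 s, if anything falls off the work surface, if the arm or the gripper's body presses on something with over 40 N, if the wrist force passes 120 N, or if a joint passes its speed limit or range.

## Robot

A 6-joint arm with a two-finger parallel gripper is mounted at the origin on a cart in front of the work surface, level with it; the furniture and walls round the work are solid. World frame = base frame: x ahead of the robot, y to its left, z up, the work surface at z = 0. Lengths are in m, angles in rad, forces in N, time in s.
With the tool pointing down it reaches from about 0.35 to 0.975 m from the base axis. Payload 4.9 kg.
Tool frame: the origin (TCP) lies on the front face of the gripper's body, between the roots of the fingers; the fingertips stand ctrl.finger_overhang ahead of it and the grasp point (between the pads) lies 54 mm ahead of it (ctrl.finger_overhang is the distance from the TCP to the fingertips, in m); z points along the fingers, y is the line along which they close (so a half turn about z gives the same grasp; the last joint's range is limited). The gripper opens to 85 mm and grips with 20 to 120 N. Pads are 22 mm wide; open, the fingers measure 114 mm over their backs; the gripper's body (76 mm by 85 mm) begins 54 mm behind the grasp point. The pads swing forward as they close: fully open they stand 13 mm farther back than shut.
Start: joints at [0.997, 0.053, 1.613, -0, 1.476, -0.119], TCP at [0.275, 0.561, 0.304] pointing down, gripper open.
Joint ranges: [-3.01, 3.01], [-1.01, 2.22], [0.06, 2.58], [-1.02, 4.17], [0.09, 2.62], [-3.14, 3.14]. Speed limits (rad/s): [2.57, 2.57, 3.14, 3.14, 3.14, 3.14].

## Interface

Orientations are given as a rotation vector (axis times angle).
In Python, from station import ctrl, vision gives the robot as it stands. The module is installed in compiled form; this text tells all that it offers.
- The arm moves only by the tool drive_tool, never from a script. Its argument "rows" is a list of rows, each a list of 2 entries, a list of its own where there are three numbers: the shift along the tool's x, y, z in m, then the turn about the tool's z in rad. A call has 1 to 10 rows; each row shifts and turns the commanded pose from where the row before left it, along the tool's axes as they then stand; what a row does not reach is not made up. A row lasts 1/10 s, in which the tool goes at most 50 mm and 8.59 degrees, less where a joint would pass 70% of its speed; a pose out of reach is approached as far as the arm can. A call with a gripper value outside its range is refused whole. "jaw" is the closure, from 0 (fully open) to 1 (shut), set as the call begins (left out, the last holds). The fingers move at their own pace and stop on an object; "grip_force" is the grip in N (left out, the last holds). Time passes only in rows, so rows that do not move let the fingers close. It gives the time, the measured TCP pose, the force, the opening and the grip force at its end, in the units of the state.
- ctrl.get_obs(): the state, without advancing time (a new reading comes with each control period).
- vision.get_image(name): name is "scene" or "top" or "wrist"; returns a dict with "image" (480x640x3 uint8, blue, green, red), "vertical_fov" (degrees; the focal length in pixels is half the picture's height over the tangent of half this angle, whatever the lens; pixels are square), "cx", "cy" (the principal point, pixels), "dist_coeffs" ([k1, k2, p1, p2, k3] as OpenCV has them; the pictures are not rectified), "R" (3x3) and "t" (3): a world point X has camera coordinates R X + t. Camera axes: x right, y down, z forward; pixel columns grow to the right and rows downward; lengths in m; the calibration is good to about 2 mm. A picture is of the moment at which its call begins. There is no depth.
- ctrl.finish_job(): hands the job in; it is judged then, once.
The state is a dict: "t": time; "q": joint angles; "dq": joint speeds; "effort": joint torques, N m; "tool_pos": TCP position; "tool_rot": TCP orientation; "contact_force": force on the tool from outside, world axes, zero at the start; "wrist_torque": the same for the moment, N m; "opening": finger opening in m; "grip_force": force on a finger pad.
Only numpy, scipy, OpenCV 4.12 (cv2) and the standard library are available. Lean on these libraries where they do the work, as an engineer would, in place of code of your own. Each camera call takes 0.05 s, during which the arm holds its last target. There are 200 camera calls.

## Working session

There is one attempt and no reset: what is moved stays moved. The work goes in short steps, Python scripts to look and compute and a tool call to move; the robot and the scene stay as the last step left them, time stands still between calls to the robot, and variables do not carry over. Pictures are saved under pics/ and viewed, at most 10 in all, crops included, and the job is handed in when it is done.

Besides the shell and the picture viewer there is one more tool, called after ">>>" as a command line: name --argument value ..., lists and objects as JSON in quotes. drive_tool: Moves the arm, as the interface text tells. Its arguments: {"type":"object","properties":{"rows":{"type":"array","items":{"type":"array"}},"jaw":{"type":"number"},"grip_force":{"type":"number"}},"required":["rows"]}

```bash
mkdir -p pics; cat > h.py <<'E'
import numpy as np, cv2
from station import ctrl, vision
from scipy.spatial.transform import Rotation as Rn
def K(d):
    f=240/np.tan(np.radians(d["vertical_fov"])/2); return np.array([[f,0,d["cx"]],[0,f,d["cy"]],[0,0,1.]])
def ray(d,uv):
    p=cv2.undistortPoints(np.array([[uv]],float),K(d),np.array(d["dist_coeffs"],float))[0,0]
    R=np.array(d["R"]);t=np.array(d["t"]); return -R.T@t, R.T@np.array([p[0],p[1],1.])
def plane(d,uv,z):
    c,v=ray(d,uv); return c+v*(z-c[2])/v[2]
def tri(rs):
    A=np.zeros((3,3));b=np.zeros(3)
    for c,v in rs:
        v=v/np.linalg.norm(v);P=np.eye(3)-np.outer(v,v);A+=P;b+=P@c
    X=np.linalg.solve(A,b); return X,[np.linalg.norm(np.cross(X-c,v/np.linalg.norm(v))) for c,v in rs]
def proj(d,X):
    return cv2.projectPoints(np.array([X],float),cv2.Rodrigues(np.array(d["R"]))[0],np.array(d["t"],float),K(d),np.array(d["dist_coeffs"],float))[0].reshape(-1,2)
E
python3 - <<'E'
from h import *
import pickle
D={}
for n in("scene","top","wrist"):
    D[n]=vision.get_image(n);cv2.imwrite(f"pics/{n}0.png",D[n]["image"]);print(n,D[n]["vertical_fov"],-np.array(D[n]["R"]).T@D[n]["t"])
pickle.dump(D,open("d0.pkl","wb"))
o=ctrl.get_obs();print(o,ctrl.finger_overhang)
E
```

```text
scene 45.13548018718891 [ 0.28405871 -0.49038036  0.62247918]
top 50.67429272371764 [0.45373235 0.14924462 0.96626964]
wrist 66.67011461384467 [0.21459226 0.59027648 0.37214803]
{'t': 0.15, 'q': array([ 9.97021571e-01,  5.31972773e-02,  1.61398810e+00, -1.40864847e-05,
        1.47602571e+00, -1.18973987e-01]), 'dq': array([-0.00144865, -0.0024277 , -0.0041595 ,  0.00087512,  0.00272856,
       -0.00020939]), 'effort': array([ 1.12623715e-03, -3.94243598e+01, -3.70720375e+01, -1.04351591e-04,
        4.70664250e-03, -4.67743519e-05]), 'tool_pos': array([0.27433149, 0.56115169, 0.3029446 ]), 'tool_rot': array([-7.08135076e-01, -3.06019187e+00,  2.39831214e-03]), 'contact_force': array([-0.40291168, -0.26575734, -0.17817926]), 'wrist_torque': array([ 0.02148372,  0.00840439, -0.00375654]), 'grip_force': 0.0, 'opening': 0.0852506893103264} 0.0726
```

View pics/scene0.png

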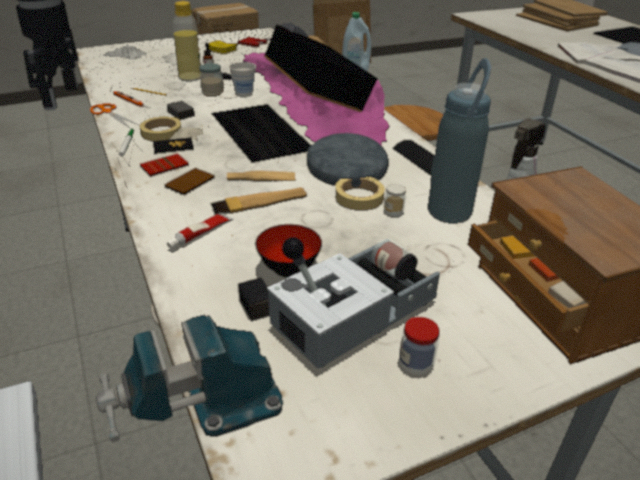

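View pics/top0.png

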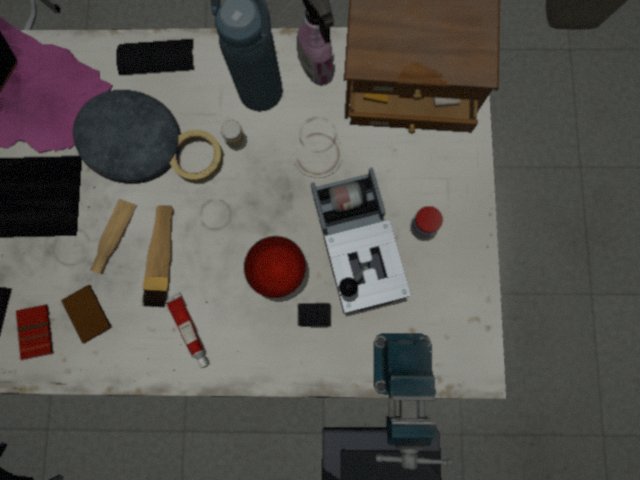

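Scene: the lever knob is at (293,246), at the near end of the left slot; the bowl, block and jar surround the machine and a vise stands nearer the robot. Top: the knob is at (348,288), the H gate at about (367,265), and the plate corners at about (327,236), (389,222), (408,298), (345,313).

```bash
python3 - <<'E'
from h import *
import pickle
D=pickle.load(open("d0.pkl","rb"))
a=D["top"]["image"][160:330,290:450];b=D["scene"]["image"][220:380,230:450]
a=cv2.resize(a,None,fx=3.5,fy=3.5,interpolation=cv2.INTER_CUBIC);cv2.imwrite("pics/a.png",a)
b=cv2.resize(b,None,fx=3.5,fy=3.5,interpolation=cv2.INTER_CUBIC);cv2.imwrite("pics/b.png",b);print(a.shape,b.shape)
E
```

```text
(595, 560, 3) (560, 770, 3)
```

View pics/a.png

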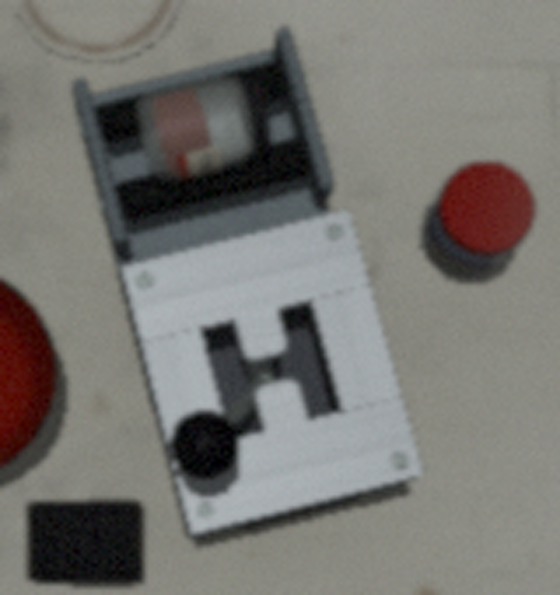

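View pics/b.png

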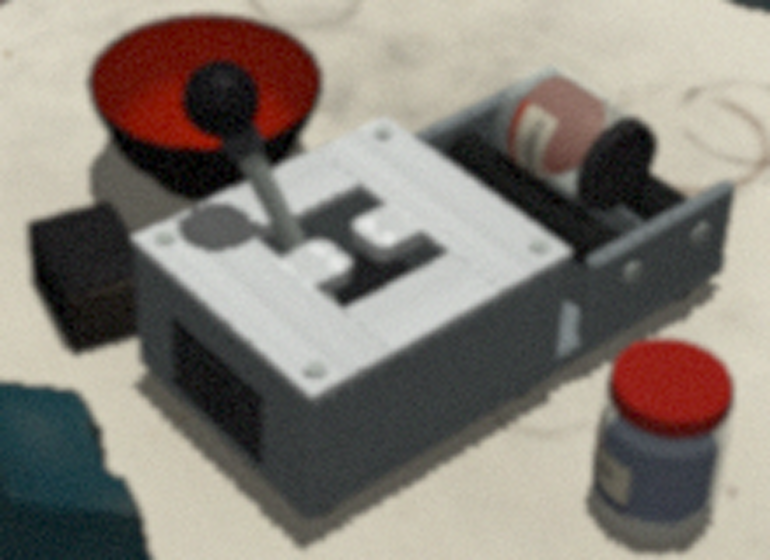

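The crops show the four plate screws. In the top crop they are at (146,280), (335,232), (400,461), (205,510), with the knob at (204,445). In the scene crop they are at (384,133), (540,247), (315,371), (165,238), with the knob at (221,98).

```bash
python3 - <<'E'
from h import *
import pickle
D=pickle.load(open("d0.pkl","rb"))
T=lambda p:((p[0]+.5)/3.5-.5+290,(p[1]+.5)/3.5-.5+160)
S=lambda p:((p[0]+.5)/3.5-.5+230,(p[1]+.5)/3.5-.5+220)
t=[(146,280),(335,232),(400,461),(205,510),(204,445)];s=[(384,133),(540,247),(315,371),(165,238),(221,98)]
P=[]
for a,b in zip(t,s):
    X,r=tri([ray(D["top"],T(a)),ray(D["scene"],S(b))]);P.append(X);print(X.round(4),np.round(r,4),plane(D["top"],T(a),.08).round(4),plane(D["scene"],S(b),.08).round(4))
P=np.array(P);c=P[:4].mean(0);fx=(P[0]+P[1]-P[2]-P[3]);yaw=np.arctan2(fx[1],fx[0]);fy=P[0]+P[3]-P[1]-P[2];print(c,yaw,np.arctan2(-fy[0],fy[1]))
# H centre from extents in top
for q in[(205,327),(311,303),(341,410),(247,433)]: print(plane(D["top"],T(q),.08).round(4))
Rz=Rn.from_euler("z",yaw).as_matrix();k=Rz.T@(P[4]-c+[0,0,.06]);print(k,np.linalg.norm(k));print("f",np.arcsin(k[0]/.135),"a",np.arctan2(-k[1],k[2]))
# bystanders + vise
for n,uv,z in[("block",(314,315),.036),("jarcap",(428,219),.07),("bowl",(275,267),.056),("vise",(405,335),.12),("vise",(432,335),.12),("vise",(376,340),.12)]: print(n,plane(D["top"],uv,z).round(3))
# vise height: tri top corner
E
```

```text
[0.6208 0.1504 0.0817] [0.0001 0.0001] [0.6212 0.1503 0.08  ] [0.6217 0.1523 0.08  ]
[0.646  0.0542 0.0812] [0. 0.] [0.6463 0.0541 0.08  ] [0.6469 0.0554 0.08  ]
[0.5295 0.0239 0.0812] [0.0002 0.0002] [0.5297 0.0237 0.08  ] [0.5298 0.0251 0.08  ]
[0.5049 0.1208 0.0815] [0. 0.] [0.505  0.1208 0.08  ] [0.5054 0.1225 0.08  ]
[0.5314 0.1232 0.1442] [0.0001 0.0001] [0.5373 0.1212 0.08  ] [0.5647 0.2056 0.08  ]
[0.57529371 0.08732926 0.08136789] 0.2519699091215312 0.25265872377285353
[0.597  0.1205 0.08  ]
[0.6095 0.0668 0.08  ]
[0.5551 0.0526 0.08  ]
[0.5434 0.0997 0.08  ]
[-0.03360528  0.0456557   0.12287236] 0.13531953245871814
f -0.2515732787622703 a -0.35576025527995425
block [0.49  0.182 0.036]
jarcap [ 0.661 -0.024  0.07 ]
bowl [0.575 0.252 0.056]
vise [0.455 0.029 0.12 ]
vise [ 0.455 -0.015  0.12 ]
vise [0.446 0.077 0.12 ]
```

The machine centre is (0.575, 0.087) with yaw 0.252. The lever is at f≈-0.25, a≈-0.356, and the knob centre is at z≈0.143. I'll close the fingers, align the tool with the machine (tool x = -machine x, tool y = +machine y), and travel high.

>>> drive_tool --jaw 1 --grip_force 20 --rows '[[[0, 0, 0], -0.1], [[0, 0, 0], -0.1], [[0, 0, 0], -0.1], [[0, 0, 0], -0.1], [[0, 0, 0], -0.1], [[0, 0, 0], -0.1], [[0, 0, 0], -0.107], [[0, 0, 0], 0]]'

```text
t: 0.95
tool_pos: [0.2744, 0.5613, 0.3034]
tool_rot: [0.395, -3.116, 0.001]
contact_force: [0.2, -0.0, 0.6]
opening: -0.0
grip_force: 0.0
```

>>> drive_tool --rows '[[[-0.007, -0.036, 0], 0], [[-0.007, -0.036, 0], 0], [[-0.007, -0.036, 0], 0], [[-0.007, -0.036, 0], 0], [[-0.007, -0.036, 0], 0], [[-0.007, -0.036, 0], 0], [[-0.007, -0.036, 0], 0], [[-0.007, -0.036, 0], 0], [[-0.007, -0.036, 0], 0], [[0, 0, 0], 0]]'

```text
t: 1.95
tool_pos: [0.4177, 0.2605, 0.3038]
tool_rot: [-0.383, 3.118, -0.002]
contact_force: [-0.2, 0.5, -0.6]
opening: -0.0003
grip_force: 0.0
```

```bash
cat >> h.py <<'E'
C=np.array([.5753,.0873,.0]);YAW=.252;RM=Rn.from_euler("z",YAW).as_matrix()
def st():
    o=ctrl.get_obs();R=Rn.from_rotvec(o["tool_rot"]).as_matrix()
    m=RM.T@(o["tool_pos"]-C);tip=RM.T@(o["tool_pos"]+R[:,2]*ctrl.finger_overhang-C)
    print("t%.2f"%o["t"],"tip mach",tip.round(4),"yaw x",round(np.degrees(np.arctan2(R[1,0],R[0,0])-YAW),2),"z",R[:,2].round(4),"F mach",(RM.T@o["contact_force"]).round(2),"open",round(o["opening"],4),"ovh",ctrl.finger_overhang);return o
E
python3 - <<'E'
from h import *
import pickle
st()
D=pickle.load(open("d0.pkl","rb"))
for a,b in[((383,334),(193,318)),((432,335),(262,348)),((432,335),(268,360))]:print(tri([ray(D["top"],a),ray(D["scene"],b)]))
E
```

```text
t1.95 tip mach [-0.1094  0.207   0.2312] yaw x -180.42 z [ 6.0e-04 -1.1e-03 -1.0e+00] F mach [-0.05  0.49 -0.62] open -0.0003 ovh 0.0726
(array([0.41427613, 0.07002452, 0.10890526]), [np.float64(0.04237032584790218), np.float64(0.042370325847902124)])
(array([ 0.44525242, -0.01407006,  0.11073792]), [np.float64(0.010118602938329314), np.float64(0.010118602938329207)])
(array([ 0.44791175, -0.01832009,  0.09212818]), [np.float64(0.0074149386354468985), np.float64(0.007414938635446874)])
```

Next I go behind the knob and lower the tips to about 0.125.

>>> drive_tool --rows '[[[-0.006, -0.032, 0], 0], [[-0.006, -0.032, 0], 0], [[-0.006, -0.032, 0], 0], [[-0.006, -0.032, 0], 0], [[-0.006, -0.033, 0], 0], [[0, 0, 0.03], 0], [[0, 0, 0.03], 0], [[0, 0, 0.03], 0], [[0, 0, 0.016], 0], [[0, 0, 0], 0]]'

```text
t: 2.95
tool_pos: [0.4836, 0.1154, 0.1945]
tool_rot: [0.392, -3.11, -0.001]
contact_force: [-0.3, 0.0, -0.7]
opening: 0.0
grip_force: 0.0
```

```bash
cat >> h.py <<'E'
def save(n,fn,r=None,s=2):
    d=vision.get_image(n);im=d["image"]
    if r: im=cv2.resize(im[r[1]:r[3],r[0]:r[2]],None,fx=s,fy=s,interpolation=cv2.INTER_CUBIC)
    cv2.imwrite(f"pics/{fn}.png",im);return d
E
python3 - <<'E'
from h import *
st();a=save("scene","s1",(200,200,460,400),1.5);b=save("wrist","w1");
im=cv2.imread("pics/s1.png");w=cv2.resize(cv2.imread("pics/w1.png"),(400,300));cv2.imwrite("pics/c1.png",np.hstack([im,w]))
E
```

```text
t2.95 tip mach [-0.0822  0.0502  0.1219] yaw x -180.06 z [-6.6e-03 -3.0e-04 -1.0e+00] F mach [-0.32  0.1  -0.69] open 0.0 ovh 0.0726
```

View pics/c1.png

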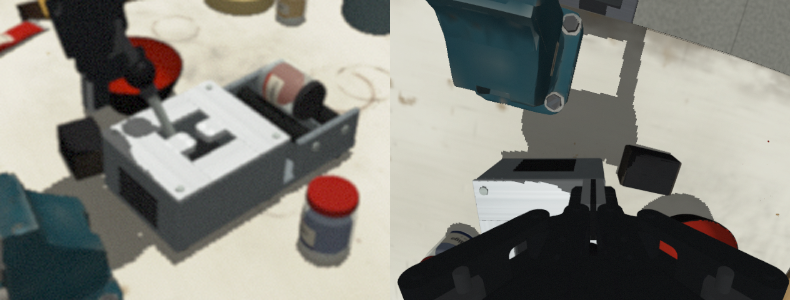

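The scene crop (left) shows the closed fingers just behind the knob, at about crop (140,70), with the tips below its centre. Nothing else is near them. I now push forward slowly.

>>> drive_tool --rows '[[[-0.004, -0.002, 0], 0], [[-0.004, -0.002, 0], 0], [[-0.004, 0, 0], 0], [[-0.003, 0, 0], 0], [[-0.003, 0, 0], 0], [[-0.003, 0, 0], 0], [[-0.003, 0, 0], 0], [[-0.003, 0, 0], 0], [[-0.003, 0, 0], 0], [[-0.003, 0, 0], 0]]'

```text
t: 4.05
tool_pos: [0.5187, 0.1195, 0.1979]
tool_rot: [0.395, -3.116, -0.0]
contact_force: [-2.3, 0.5, 2.2]
opening: -0.0001
grip_force: 1.3
```

>>> drive_tool --rows '[[[-0.003, 0, 0], 0], [[-0.003, 0, 0], 0], [[-0.003, 0, 0], 0], [[0, 0, 0], 0]]'

```text
t: 4.45
tool_pos: [0.5277, 0.1217, 0.1979]
tool_rot: [-0.395, 3.116, -0.0]
contact_force: [-1.8, 0.3, 0.8]
opening: -0.0001
grip_force: 0.7
```

```bash
cat >> h.py <<'E'
def knob(d,guess,z):
    # dark blob near predicted knob position in view; returns ray pixel
    p=proj(d,guess)[0];g=cv2.GaussianBlur(d["image"],(3,3),0).max(2)
    return p
E
python3 - <<'E'
from h import *
st();save("scene","s2",(230,210,350,330),3.3);save("top","t2",(310,210,430,330),3.3)
cv2.imwrite("pics/c2.png",np.hstack([cv2.imread("pics/s2.png"),cv2.imread("pics/t2.png")]))
E
```

```text
t4.45 tip mach [-0.0375  0.0452  0.1253] yaw x -179.99 z [ 4.e-04  0.e+00 -1.e+00] F mach [-1.67  0.72  0.81] open -0.0001 ovh 0.0726
```

View pics/c2.png

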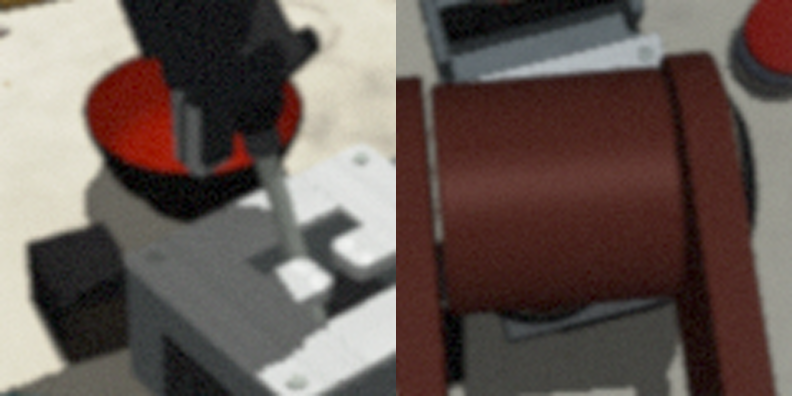

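The scene crop shows the fingers against the knob, with the collar centre at crop (262,140) and the stem at (290,240). In the top view the arm hides the lever. I'll estimate f from the stem line.

```bash
cat >> h.py <<'E'
def lever(f,a,L):
    return C+[0,0,.0205]+RM@(L*np.array([np.sin(f),-np.cos(f)*np.sin(a),np.cos(f)*np.cos(a)]))
E
python3 - <<'E'
from h import *
d=vision.get_image("scene")
for a in(-.355,-.32):
  for f in(-.15,-.1,-.07,-.03,0):
    q=[(proj(d,lever(f,a,L))[0]-[230,210])*3.3 for L in(.075,.09,.115,.135)]
    print(a,f,np.round(q).astype(int).tolist())
E
```

```text
-0.355 -0.15 [[275, 226], [264, 198], [246, 149], [231, 110]]
-0.355 -0.1 [[282, 222], [272, 193], [256, 143], [243, 102]]
-0.355 -0.07 [[285, 220], [277, 190], [262, 140], [250, 99]]
-0.355 -0.03 [[291, 217], [283, 187], [270, 135], [260, 94]]
-0.355 0 [[295, 215], [288, 184], [276, 132], [267, 90]]
-0.32 -0.15 [[279, 227], [269, 199], [251, 151], [237, 112]]
-0.32 -0.1 [[285, 223], [276, 194], [261, 145], [249, 104]]
-0.32 -0.07 [[289, 221], [281, 191], [267, 141], [256, 100]]
-0.32 -0.03 [[294, 218], [287, 188], [276, 137], [266, 95]]
-0.32 0 [[298, 216], [292, 186], [282, 134], [273, 92]]
```

Estimated f ≈ -0.07, which agrees with the contact geometry. About 10 mm remains.

>>> drive_tool --rows '[[[-0.002, 0, 0], 0], [[-0.002, 0, 0], 0], [[-0.002, 0, 0], 0], [[-0.002, 0, 0], 0], [[-0.002, 0, 0], 0], [[0, 0, 0], 0], [[0, 0, 0], 0]]'

```text
t: 5.3
tool_pos: [0.5371, 0.1241, 0.1978]
tool_rot: [-0.395, 3.116, -0.0]
contact_force: [-0.0, -0.2, 0.9]
opening: 0.0002
grip_force: 0.6
```

```bash
python3 - <<'E'
from h import *
st()
E
```

```text
t5.30 tip mach [-0.0278  0.0451  0.1252] yaw x -179.99 z [ 2.e-04 -1.e-04 -1.e+00] F mach [-0.08 -0.14  0.87] open 0.0002 ovh 0.0726
```

>>> drive_tool --rows '[[[0.005, 0, 0], 0], [[0.01, 0, 0], 0], [[0.02, 0, 0], 0], [[0, 0, -0.03], 0], [[0, 0, -0.03], 0], [[0, 0, 0], 0]]'

```text
t: 5.9
tool_pos: [0.5046, 0.1154, 0.2631]
tool_rot: [-0.394, 3.107, -0.001]
contact_force: [0.1, 0.4, 0.4]
opening: -0.0003
grip_force: 0.0
```

```bash
python3 - <<'E'
from h import *
o=st();print(o["q"].round(2))
d=save("scene","s3",(230,210,350,330),3.3);save("top","t3",(310,210,430,330),3.3)
cv2.imwrite("pics/c3.png",np.hstack([cv2.imread("pics/s3.png"),cv2.imread("pics/t3.png")]))
E
```

```text
t5.90 tip mach [-0.0608  0.0447  0.1905] yaw x -179.99 z [ 9.4e-03  6.0e-04 -1.0e+00] F mach [0.19 0.31 0.44] open -0.0003 ovh 0.0726
[ 0.08 -0.18  1.91 -0.    1.41 -1.74]
```

View pics/c3.png

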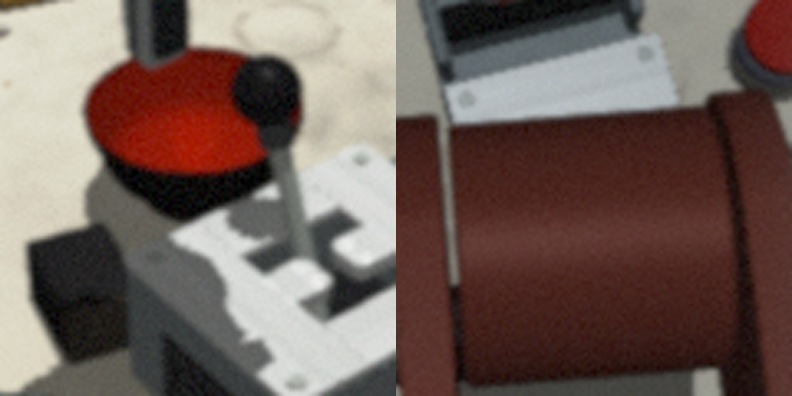

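The scene crop shows the lever upright fore-aft in the left slot. The knob is at crop (266,91), against (267,90) predicted for f=0. I turn the tool 90° and go to the left side of the knob.

>>> drive_tool --rows '[[[0, 0, 0], 0.142], [[0, 0, 0], 0.143], [[0, 0, 0], 0.143], [[0, 0, 0], 0.143], [[0, 0, 0], 0.143], [[0, 0, 0], 0.143], [[0, 0, 0], 0.143], [[0, 0, 0], 0.143], [[0, 0, 0], 0.143], [[0, 0, 0], 0.143]]'

```text
t: 7.0
tool_pos: [0.502, 0.1152, 0.2557]
tool_rot: [-1.75, -2.606, 0.003]
contact_force: [-1.0, 0.7, -0.0]
opening: -0.0001
grip_force: 0.0
```

>>> drive_tool --rows '[[[0, 0, 0], 0.142], [[0.025, 0, 0], 0], [[0.025, 0.02, 0], 0], [[0, 0.02, 0], 0], [[0, 0.02, 0], 0], [[0, 0, 0.03], 0], [[0, 0, 0.03], 0], [[0, 0, 0], 0], [[0, 0, 0], 0]]'

```text
t: 7.9
tool_pos: [0.5477, 0.1785, 0.1963]
tool_rot: [-1.923, -2.481, 0.004]
contact_force: [0.2, -0.3, 0.3]
opening: 0.0002
grip_force: 0.0
```

```bash
python3 - <<'E'
from h import *
st()
E
```

```text
t7.90 tip mach [-0.0043  0.0952  0.1237] yaw x 90.0 z [-3.5e-03 -7.0e-04 -1.0e+00] F mach [ 0.16 -0.3   0.32] open 0.0002 ovh 0.0726
```

>>> drive_tool --rows '[[[-0.006, 0.004, -0.006], 0], [[-0.005, 0, 0], 0], [[-0.005, 0, 0], 0], [[-0.004, 0, 0], 0], [[-0.004, 0, 0], 0], [[-0.004, 0, 0], 0], [[-0.004, 0, 0], 0], [[-0.004, 0, 0], 0], [[-0.004, 0, 0], 0], [[-0.004, 0, 0], 0]]'

```text
t: 8.9
tool_pos: [0.5636, 0.1368, 0.2038]
tool_rot: [-1.925, -2.483, 0.0]
contact_force: [0.4, 3.1, 2.4]
opening: 0.0001
grip_force: 1.4
```

>>> drive_tool --rows '[[[-0.004, 0, 0], 0], [[-0.004, 0, 0], 0], [[-0.004, 0, 0], 0], [[-0.004, 0, 0], 0]]'

```text
t: 9.3
tool_pos: [0.5676, 0.1212, 0.2038]
tool_rot: [-1.925, -2.483, 0.0]
contact_force: [-1.2, 2.8, 1.9]
opening: -0.0
grip_force: 1.1
```

```bash
python3 - <<'E'
from h import *
st()
E
```

```text
t9.30 tip mach [0.001  0.0348 0.1312] yaw x 90.0 z [-2.e-04 -2.e-04 -1.e+00] F mach [-0.5   3.03  1.91] open -0.0 ovh 0.0726
```

Force is about 3 N and the lever is moving across freely, so I continue.

>>> drive_tool --rows '[[[-0.004, 0, 0], 0], [[-0.004, 0, 0], 0], [[-0.004, 0, 0], 0], [[-0.004, 0, 0], 0], [[-0.004, 0, 0], 0], [[-0.004, 0, 0], 0], [[-0.004, 0, 0], 0]]'

```text
t: 10.0
tool_pos: [0.5746, 0.0942, 0.2038]
tool_rot: [1.925, 2.483, -0.0]
contact_force: [0.1, 1.6, 0.5]
opening: -0.0003
grip_force: 0.9
```

>>> drive_tool --rows '[[[-0.004, 0, 0], 0], [[-0.004, 0, 0], 0], [[-0.004, 0, 0], 0], [[-0.003, 0, 0], 0], [[-0.003, 0, 0], 0], [[-0.003, 0, 0], 0], [[0, 0, 0], 0]]'

```text
t: 10.7
tool_pos: [0.5798, 0.0738, 0.2038]
tool_rot: [-1.925, -2.483, 0.001]
contact_force: [-0.7, 2.2, -0.3]
opening: -0.0
grip_force: 0.6
```

```bash
python3 - <<'E'
from h import *
st()
d=save("scene","s4",(230,200,390,320),4)
for a in(.25,.3,.33,.36):
  for f in(-.03,.03): print(a,f,[((proj(d,lever(f,a,L))[0]-[230,200])*4).round().tolist() for L in(.09,.115,.135)])
E
```

```text
t10.70 tip mach [ 0.001  -0.0142  0.1312] yaw x 89.98 z [-2.e-04 -2.e-04 -1.e+00] F mach [-0.1   2.27 -0.3 ] open -0.0 ovh 0.0726
0.25 -0.03 [[438.0, 334.0], [451.0, 289.0], [462.0, 252.0]]
0.25 0.03 [[450.0, 328.0], [466.0, 282.0], [480.0, 243.0]]
0.3 -0.03 [[446.0, 343.0], [462.0, 301.0], [474.0, 266.0]]
0.3 0.03 [[458.0, 337.0], [477.0, 293.0], [492.0, 257.0]]
0.33 -0.03 [[451.0, 348.0], [468.0, 308.0], [482.0, 274.0]]
0.33 0.03 [[463.0, 342.0], [483.0, 300.0], [500.0, 265.0]]
0.36 -0.03 [[456.0, 354.0], [474.0, 315.0], [489.0, 283.0]]
0.36 0.03 [[467.0, 348.0], [489.0, 308.0], [507.0, 274.0]]
```

View pics/s4.png

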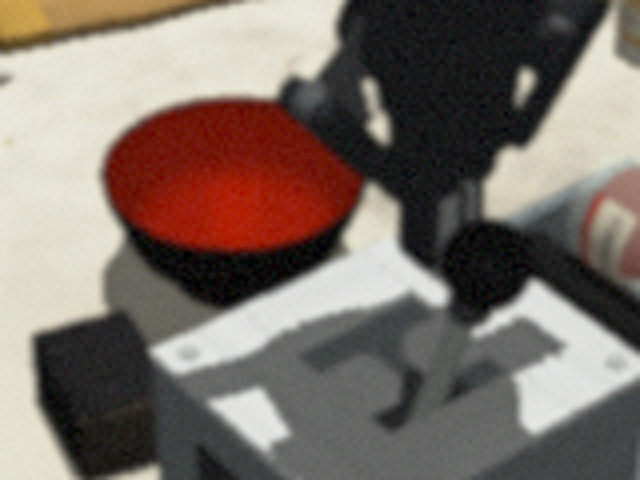

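The picture shows the knob at (485,262), so a≈0.30, f≈0, in the right slot's column. I push about 5 mm more, then back off left, lift, and turn back.

>>> drive_tool --rows '[[[-0.002, 0, 0], 0], [[-0.002, 0, 0], 0], [[-0.001, 0, 0], 0], [[0, 0, 0], 0]]'

```text
t: 11.15
tool_pos: [0.581, 0.0693, 0.2039]
tool_rot: [-1.925, -2.483, 0.0]
contact_force: [-0.2, 1.4, -2.1]
opening: -0.0004
grip_force: 0.8
```

>>> drive_tool --rows '[[[0.005, 0, 0], 0], [[0.01, 0, 0], 0], [[0.02, 0, 0], 0], [[0, 0, -0.03], 0], [[0, 0, -0.03], 0], [[0, 0, 0], -0.142], [[0, 0, 0], -0.142], [[0, 0, 0], -0.142], [[0, 0, 0], -0.142], [[0, 0, 0], -0.142]]'

```text
t: 12.15
tool_pos: [0.5722, 0.1038, 0.2643]
tool_rot: [0.932, 2.999, -0.0]
contact_force: [0.3, 0.1, -0.7]
opening: -0.0003
grip_force: 0.0
```

>>> drive_tool --rows '[[[0, 0, 0], -0.143], [[0, 0, 0], -0.143], [[0, 0, 0], -0.143], [[0, 0, 0], -0.143], [[0, 0, 0], -0.143], [[0, 0, 0], -0.145], [[0, 0, 0], 0], [[0, 0, 0], 0]]'

```text
t: 12.95
tool_pos: [0.5723, 0.1036, 0.2641]
tool_rot: [-0.39, 3.117, -0.0]
contact_force: [0.1, 0.1, 0.3]
opening: 0.0002
grip_force: 0.0
```

```bash
python3 - <<'E'
from h import *
st()
d=save("scene","s5",(230,200,390,320),4)
m=(d["image"].max(2)<45).astype(np.uint8)
for a in(.3,.33,.36):
  for f in(-.03,0,.03): print(a,f,[((proj(d,lever(f,a,L))[0]-[230,200])*4).round().tolist() for L in(.115,.135)])
E
```

```text
t12.95 tip mach [0.0011 0.0166 0.1915] yaw x -180.19 z [ 4.e-04 -1.e-04 -1.e+00] F mach [0.12 0.02 0.31] open 0.0002 ovh 0.0726
0.3 -0.03 [[462.0, 301.0], [474.0, 266.0]]
0.3 0 [[469.0, 297.0], [483.0, 261.0]]
0.3 0.03 [[477.0, 293.0], [492.0, 257.0]]
0.33 -0.03 [[468.0, 308.0], [482.0, 274.0]]
0.33 0 [[475.0, 304.0], [491.0, 269.0]]
0.33 0.03 [[483.0, 300.0], [500.0, 265.0]]
0.36 -0.03 [[474.0, 315.0], [489.0, 283.0]]
0.36 0 [[481.0, 311.0], [498.0, 278.0]]
0.36 0.03 [[489.0, 308.0], [507.0, 274.0]]
```

View pics/s5.png

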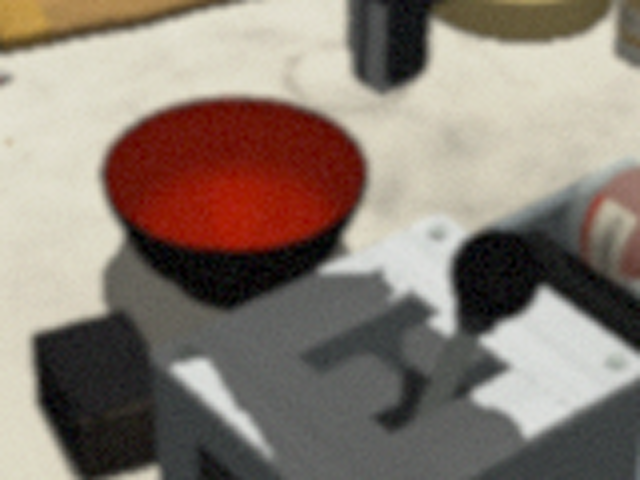

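The picture shows the knob at (494,272), so a≈0.34, f≈0. Next I go behind it for the final push.

>>> drive_tool --rows '[[[0.028, 0, 0], 0], [[0.028, -0.02, 0], 0], [[0, -0.02, 0], 0], [[0, -0.021, 0], 0], [[0, 0, 0.03], 0], [[0, 0, 0.03], 0], [[0, 0, 0.008], 0], [[0, 0, 0], 0]]'

```text
t: 13.8
tool_pos: [0.5323, 0.0304, 0.1944]
tool_rot: [0.392, -3.114, -0.001]
contact_force: [0.2, 0.3, 0.6]
opening: -0.0001
grip_force: 0.0
```

>>> drive_tool --rows '[[[-0.006, 0, 0], 0], [[-0.006, 0, 0], 0], [[-0.006, 0, 0], 0], [[-0.004, 0, 0], 0], [[-0.004, 0, 0], 0], [[-0.004, 0, 0], 0], [[-0.004, 0, 0], 0], [[-0.004, 0, 0], 0], [[-0.004, 0, 0], 0], [[-0.004, 0, 0], 0]]'

```text
t: 14.8
tool_pos: [0.578, 0.0417, 0.1959]
tool_rot: [0.393, -3.117, -0.0]
contact_force: [-1.7, -1.0, 1.6]
opening: 0.0002
grip_force: 0.9
```

```bash
python3 - <<'E'
from h import *
st()
E
```

```text
t14.80 tip mach [-0.0087 -0.0448  0.1233] yaw x -180.05 z [-2.e-04 -0.e+00 -1.e+00] F mach [-1.92 -0.52  1.58] open 0.0002 ovh 0.0726
```

>>> drive_tool --rows '[[[-0.003, 0, 0], 0], [[-0.003, 0, 0], 0], [[-0.003, 0, 0], 0], [[-0.003, 0, 0], 0], [[-0.003, 0, 0], 0], [[-0.003, 0, 0], 0], [[-0.003, 0, 0], 0], [[-0.003, 0, 0], 0]]'

```text
t: 15.6
tool_pos: [0.6012, 0.0477, 0.1957]
tool_rot: [0.393, -3.116, 0.0]
contact_force: [-2.4, -0.5, -1.5]
opening: 0.0002
grip_force: 1.0
```

>>> drive_tool --rows '[[[-0.001, 0, 0], 0], [[-0.001, 0, 0], 0], [[-0.001, 0, 0], 0], [[0, 0, 0], 0]]'

```text
t: 16.0
tool_pos: [0.604, 0.0484, 0.196]
tool_rot: [-0.393, 3.117, -0.0]
contact_force: [-1.6, -0.6, -0.6]
opening: -0.0
grip_force: 0.9
```

>>> drive_tool --rows '[[[-0.001, 0, 0], 0], [[0, 0, 0], 0]]'

```text
t: 16.2
tool_pos: [0.6049, 0.0486, 0.1959]
tool_rot: [-0.394, 3.117, -0.0]
contact_force: [-1.7, -1.7, -0.9]
opening: 0.0001
grip_force: 0.9
```

```bash
python3 - <<'E'
from h import *
st()
E
```

```text
t16.20 tip mach [ 0.0191 -0.0448  0.1233] yaw x -180.05 z [ 1.e-04 -0.e+00 -1.e+00] F mach [-2.1  -1.2  -0.91] open 0.0001 ovh 0.0726
```

Not at the stop yet. I advance in 1 mm steps until the force rises.

>>> drive_tool --rows '[[[-0.001, 0, 0], 0], [[0, 0, 0], 0]]'

```text
t: 16.4
tool_pos: [0.6059, 0.0489, 0.1959]
tool_rot: [-0.394, 3.117, -0.0]
contact_force: [-2.0, -0.2, -1.7]
opening: -0.0
grip_force: 0.9
```

>>> drive_tool --rows '[[[-0.001, 0, 0], 0], [[0, 0, 0], 0]]'

```text
t: 16.6
tool_pos: [0.6068, 0.0491, 0.1959]
tool_rot: [0.394, -3.117, 0.0]
contact_force: [-1.5, 0.2, -1.5]
opening: -0.0002
grip_force: 1.1
```

>>> drive_tool --rows '[[[-0.001, 0, 0], 0], [[0, 0, 0], 0]]'

```text
t: 16.8
tool_pos: [0.6076, 0.0494, 0.1957]
tool_rot: [0.393, -3.116, 0.0]
contact_force: [-3.4, -1.3, -1.0]
opening: 0.0003
grip_force: 1.7
```

>>> drive_tool --rows '[[[-0.001, 0, 0], 0], [[0, 0, 0], 0]]'

```text
t: 17.0
tool_pos: [0.6084, 0.0496, 0.1955]
tool_rot: [0.393, -3.115, -0.0]
contact_force: [-5.3, -0.4, -1.8]
opening: -0.0002
grip_force: 2.3
```

>>> drive_tool --rows '[[[-0.001, 0, 0], 0], [[0, 0, 0], 0]]'

```text
t: 17.2
tool_pos: [0.6091, 0.0498, 0.1953]
tool_rot: [0.393, -3.114, -0.0]
contact_force: [-5.9, -1.3, -1.7]
opening: 0.0001
grip_force: 2.8
```

The force has risen to about 6 N against 2 N of drag, so the lever is at the stop. I back off, rise and check.

>>> drive_tool --rows '[[[-0.001, 0, 0], 0], [[0, 0, 0], 0], [[0.004, 0, 0], 0], [[0.01, 0, 0], 0], [[0.02, 0, 0], 0], [[0.02, 0, 0], 0], [[0, 0, -0.04], 0], [[0, 0, -0.04], 0], [[0.02, 0.03, -0.04], 0], [[0.02, 0.04, 0], 0]]'

```text
t: 18.2
tool_pos: [0.5069, 0.0924, 0.3218]
tool_rot: [-0.387, 3.101, -0.002]
contact_force: [0.6, 1.2, 1.1]
opening: 0.0002
grip_force: 0.0
```

>>> drive_tool --rows '[[[0.03, 0.04, 0], 0], [[0.03, 0.04, 0], 0], [[0.02, 0.04, 0], 0], [[0, 0.04, 0], 0], [[0, 0.04, 0], 0], [[0, 0.03, 0], 0], [[0, 0, 0], 0], [[0, 0, 0], 0]]'

```text
t: 19.0
tool_pos: [0.3696, 0.2961, 0.314]
tool_rot: [-0.395, 3.114, 0.001]
contact_force: [-0.4, 0.2, 0.3]
opening: -0.0002
grip_force: 0.0
```

```bash
python3 - <<'E'
from h import *
import pickle
st();d=save("scene","s6",(230,200,450,380),1.8);t=save("top","t6",(290,160,450,324),2.1)
a=cv2.imread("pics/s6.png");b=cv2.imread("pics/t6.png");h=min(len(a),len(b));cv2.imwrite("pics/c6.png",np.hstack([a[:h],b[:h]]));print(a.shape,b.shape)
for f in(.3,.33,.36):
  for aa in(.3,.34):
    print(f,aa,((proj(d,lever(f,aa,.135))[0]-[230,200])*1.8).round(1),((proj(t,lever(f,aa,.135))[0]-[290,160])*2.1+[a.shape[1],0]).round(1))
D=pickle.load(open("d0.pkl","rb"))
for n,x in(("scene",d),("top",t)):
    h0=cv2.cvtColor(D[n]["image"],cv2.COLOR_BGR2HSV);h1=cv2.cvtColor(x["image"],cv2.COLOR_BGR2HSV)
    for nm,(x0,y0,x1,y1) in {"jar":(400,310,445,380) if n=="scene" else (405,195,450,245),"bowl":(250,222,325,280) if n=="scene" else (240,230,312,302),"block":(236,272,272,322) if n=="scene" else (294,298,334,330)}.items():
        c=[]
        for hh in(h0,h1):
            r=hh[y0:y1,x0:x1];m=(r[...,2]<60) if nm=="block" else ((r[...,1]>150)&((r[...,0]<10)|(r[...,0]>170))&(r[...,2]>60))
            c.append(np.argwhere(m).mean(0)[::-1].round(2))
        print(n,nm,c)
E
```

```text
t19.00 tip mach [-0.147   0.2536  0.2414] yaw x -179.96 z [ 0.0025  0.0011 -1.    ] F mach [-0.32  0.27  0.32] open -0.0002 ovh 0.0726
(324, 396, 3) (344, 336, 3)
0.3 0.3 [254.4 103. ] [597.2 149.6]
0.3 0.34 [258.6 107.7] [603.  148.5]
0.33 0.3 [257.6 102.2] [595.3 145.4]
0.33 0.34 [261.7 106.8] [601.  144.3]
0.36 0.3 [260.7 101.5] [593.3 141.3]
0.36 0.34 [264.8 106.1] [599.  140.2]
scene jar [array([21.17, 20.4 ]), array([21.13, 20.41])]
scene bowl [array([36.82, 20.32]), array([38.27, 21.85])]
scene block [array([19.36, 26.51]), array([19.25, 26.5 ])]
top jar [array([22.78, 24.  ]), array([22.89, 24.09])]
top bowl [array([36.61, 38.4 ]), array([36.78, 38.02])]
top block [array([20.13, 16.7 ]), array([20.09, 16.71])]
```

View pics/c6.png

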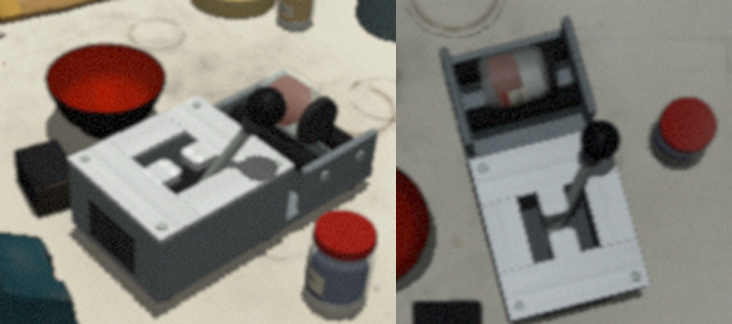

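The crops show the knob at (266,104) in the scene view and (600,140) in the top view, which matches f≈0.36 in the far right slot. The bystanders have not moved and the arm is clear.

```bash
python3 -c "
from station import ctrl
print(ctrl.finish_job())"
```

```text
the job is handed in; nothing more can be done
None
```

The lever is fully home in third gear (far right slot), pushed there with closed fingers at about 2–6 N. The jar, bowl and sanding block have not moved, and the job was handed in at about 19 s with the arm clear of everything.

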